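# Build a cell-strainer cascade on the open tube

## Task

Build the straining stack on the one open tube in the rack, from the bottom up and one piece at a time: the connector collar into the tube's mouth, the fine strainer into the collar, the coarse strainer into the fine one, and the funnel on top. Each piece must be seated fully home, upright and released, and the flask, the small culture dish and the loose tube cap must be left where they are.

Things in the scene. Friction and masses are not known exactly. Their poses are not given: they have to be found in the camera images.
- collar_mid (a point): Connector collar, loose, white: short open ring, no mesh, OD 35 mm, barrel 20 high, a side port (to 11 thick) reaching 29 from the axis along +x. Stands on its tapered spigot, 12 long (diameter 25, tip 19). Bore 27, lead-in to 30.6 at the rim. Point on its axis, mid-barrel: 22 above the spigot's tip, 10 below the rim; 10 above tube_mouth when seated. z up its axis. 13-25 g.
- fine_mid (a point): Fine strainer, loose, white: plain round barrel, OD 42 mm, 22 high, floor of close mesh. Stands on its tapered spigot, 12 long (diameter 25, tip 21). Bore 27, lead-in to 33 at the rim. Point on its axis, mid-barrel: 23 above the spigot's tip, 11 below the rim; 21 above collar_mid when seated. z up its axis. 14-28 g.
- coarse_mid (a point): Coarse strainer, loose, white: tallest and widest barrel, OD 51 mm, 30 high, low ribs round it, floor an open wide grid. Stands on a spigot like the fine strainer's (12 long). Bore 35, lead-in to 41 at the rim. Point on its axis, mid-barrel: 27 above the spigot's tip, 15 below the rim; 26 above fine_mid when seated. z up its axis. 20-39 g.
- funnel_mid (a point): Funnel, loose, white: mouth ring OD 64 mm, 16 high, wall 3, over a 16 high cone, a flange of diameter 49, 4 thick, and a tapered spigot 12 long (diameter 33, tip 28), on which it stands. Point on its axis, mid-height of the mouth ring: 40 above the spigot's tip, 8 below the rim; 43 above coarse_mid when seated. z up its axis. 25-49 g.
- tube_mouth (a point): Centre of the mouth, at rim level (118 above the bench), of the only uncapped 50 ml tube: upright, OD 30 mm, bore 27, pale plastic, in the row nearer the robot of a blue-grey rack of 2 x 5 holes, 44 apart (rack 94 x 230, 78 high). Rack and tubes are fixed and do not yield. Which hole holds the open tube changes.
- cap1_top (a point): Centre of the top of a blue screw cap (diameter 35, 13 high, top 120 above the bench) on one of the two closed tubes in the same row of the rack, at least 88 from the open tube. Fixed.
- cap2_top (a point): The same for the other closed tube.
- flask: Small culture flask lying flat, loose, to be left alone: clear body 54 x 44 x 24 high with a neck and blue cap towards its +x (reaching 57 from the origin). Origin at the centre of the body's underside.
- dish: Small round culture dish with lid, loose, to be left alone: diameter 39, 12 high. Origin at the centre of its underside.
- tube_cap: Loose blue cap of the open tube lying on the bench, to be left alone: diameter 35, 13 high. Origin at the centre of its underside.
Mind the look-alikes: they are no part of the job. Leave any blue or pink look-alike of the part that bears funnel_mid alone.

How it is judged:
By the outcome, as a careful person would: the job done as asked, in the order asked, and still so for the second after the job is handed in, with the robot touching nothing.
It also fails if it takes over 120 s, if anything falls off the work surface, if the arm or the gripper's body presses on something with over 40 N, if the wrist force passes 120 N, or if a joint passes its speed limit or range.

## Robot

A 7-joint arm with a two-finger parallel gripper is mounted at the origin on the work surface. World frame = base frame: x ahead of the robot, y to its left, z up, the work surface at z = 0. Lengths are in m, angles in rad, forces in N, time in s.
With the tool pointing down it reaches from about 0.4 to 0.875 m from the base axis. Payload 19.3 kg.
Tool frame: the origin (TCP) lies at the centre of the arm's flange, where the gripper is bolted on; the fingertips stand 173 mm ahead of it and the grasp point (between the pads) lies 155 mm ahead of it; z points along the fingers, y is the line along which they close (so a half turn about z gives the same grasp; the last joint's range is limited). The gripper opens to 85 mm and grips with 20 to 120 N. Pads are 22 mm wide; open, the fingers measure 114 mm over their backs; the gripper's body (76 mm by 85 mm) begins 54 mm behind the grasp point. The pads swing forward as they close: fully open they stand 13 mm farther back than shut.
Start: joints at [-1.236, 0.521, -0.036, 1.599, 0.021, 1.021, -0.113], TCP at [0.246, 0.574, 0.405] pointing down, gripper open.
Joint ranges: [-2.91, 2.91], [-0.3, 2.13], [-1.5, 1.42], [0.17, 2.43], [-1.26, 4.41], [0.16, 1.93], [-2.52, 2.52]. Speed limits (rad/s): [1.89, 1.89, 2.39, 2.39, 3.01, 3.01, 3.01].

## Interface

Orientations are given as [roll, pitch, yaw] about the fixed x, y, z axes, in that order (R = Rz(yaw) Ry(pitch) Rx(roll)).
In Python, from workcell import bot, imaging, job gives the robot as it stands.
- The arm moves only by the tool carry_out, never from a script. Its argument "targets" is a list of rows, each a list of 3 entries, a list of its own where there are three numbers: the shift along the tool's x, y, z in units of 0.25 m (1.0 is 0.25 m), then the turn, a rotation vector about the tool's x, y, z in units of 180 degrees (1.0 is 180 degrees), then the opening, from 0 (shut) to 1 (fully open). In form: [[[tx, ty, tz], [wx, wy, wz], jaw], ...]. A call has 1 to 8 rows; each row shifts and turns the commanded pose from where the row before left it, along the tool's axes as they then stand; what a row does not reach is not made up. A row lasts 1/8 s, in which the tool goes at most 62.5 mm and 10.7 degrees, less where a joint would pass 70% of its speed; a pose out of reach is approached as far as the arm can. A call with a number of a shift or a turn outside -1 to 1 is refused whole. A call with a gripper value outside its range is refused whole. The fingers move at their own pace and stop on an object; "force" is the grip in N (left out, the last holds). Time passes only in rows, so rows that do not move let the fingers close. It gives the time, the measured TCP pose, the force and the opening at its end, in the units of the state.
- bot.observe(): the state, without advancing time (a new reading comes with each control period).
- imaging.grab_frame(name): name is "scene" or "top" or "wrist"; returns a dict with "pixels" (400x640x3 uint8, red, green, blue), "mtx" (3x3 intrinsics, pixels), "cam_to_world" (4x4, takes a point from camera to world coordinates); the wrist camera has in their place "mount" (4x4, takes a point from camera to tool coordinates, whose origin is the TCP and whose axes are the flange's). Camera axes: x right, y down, z forward; pixel columns grow to the right and rows downward; lengths in m; the calibration is good to about 2 mm. A picture is of the moment at which its call begins: read the wrist's pose just before it. There is no depth.
- job.job_done(): hands the job in, once; it reports no verdict.
The state is a dict: "clock": time; "qpos": joint angles; "qd": joint speeds; "joint_efforts": joint torques, N m; "position": TCP position; "tool_rot": TCP orientation; "force": force on the tool from outside, world axes, zero at the start; "moment": the same for the moment, N m; "grip_width": finger opening in m.
Only numpy, scipy, OpenCV 4.12 (cv2) and the standard library are available. Lean on these libraries where they do the work, as an engineer would, in place of code of your own. Each camera call takes 0.05 s, during which the arm holds its last target. There are 200 camera calls.

## Working session

There is one attempt and no reset: what is moved stays moved. The work goes in short steps, Python scripts to look and compute and a tool call to move; the robot and the scene stay as the last step left them, time stands still between calls to the robot, and variables do not carry over. Pictures are saved under pics/ and viewed, on a budget of 14 in all, crops included, one or two more only if the job needs it, and the job is handed in when it is done.

Besides the shell and the picture viewer there is one more tool, called as name(argument=value, ...), one argument or row to a line, values as JSON. carry_out: Moves the arm, as the interface text tells. Its arguments: {"type":"object","properties":{"targets":{"type":"array"},"force":{"type":"number"}},"required":["targets"]}

```bash
mkdir -p pics; ls
python3 - <<'E'
from workcell import bot, imaging, job
import cv2,numpy as np
s=bot.observe();print(s)
for n in ("scene","top"):
    f=imaging.grab_frame(n);cv2.imwrite(f"pics/{n}0.png",f["pixels"][:,:,::-1]);np.savez(f"{n}0.npz",**f);print(n,f["mtx"].round(1).tolist(),f["cam_to_world"].round(3).tolist())
E
```

```text
pics
{'clock': 0.0, 'qpos': array([-1.23620948,  0.52198376, -0.03632762,  1.59998543,  0.0211761 ,
        1.0210974 , -0.11279319]), 'qd': array([ 0.0003921 , -0.00052936,  0.00065384,  0.00204164, -0.00089874,
        0.00053584,  0.00129764]), 'joint_efforts': array([-8.01959704e-04, -9.27113271e+01,  1.97928451e+00, -3.69930625e+01,
        1.77042681e-02,  8.22464383e-03, -4.01952988e-06]), 'position': array([0.24610312, 0.57435801, 0.40415255]), 'tool_rot': array([-3.14050414e+00,  5.69551654e-05,  2.73678996e+00]), 'force': array([-0.22594456,  0.03838981,  0.38585451]), 'moment': array([-0.05964175, -0.03616394, -0.02044352]), 'grip_width': 0.08543183699354734}
scene [[406.1, 0.0, 320.4], [0.0, 406.1, 195.4], [0.0, 0.0, 1.0]] [[0.418, 0.653, -0.632, 1.228], [0.909, -0.3, 0.291, -0.341], [-0.0, -0.696, -0.718, 0.894], [0.0, 0.0, 0.0, 1.0]]
top [[504.0, 0.0, 314.3], [0.0, 504.0, 198.4], [0.0, 0.0, 1.0]] [[-0.022, -0.984, 0.178, 0.311], [-1.0, 0.021, -0.009, -0.013], [0.005, -0.178, -0.984, 1.176], [0.0, 0.0, 0.0, 1.0]]
```

View pics/scene0.png

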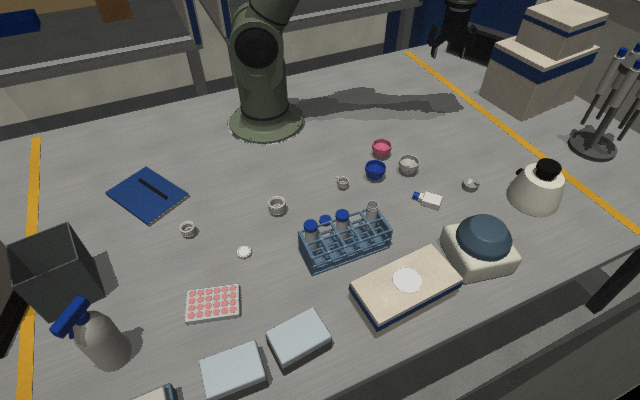

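View pics/top0.png

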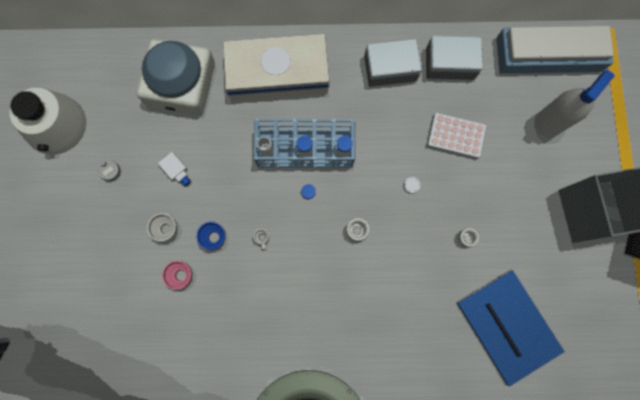

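The scene view shows the robot at the back, with the open tube at about (372,210). In the top view:
- **Open tube:** about (264,144), leftmost in the row.
- **Blue caps:** (304,144) and (344,144).
- **White parts:** (162,228), (261,236), (358,230), (469,238), and something at (110,171).

I'll zoom in on these.

Run:
```python
import cv2,numpy as np
t=np.load("top0.npz")["pixels"][:,:,::-1];s=np.load("scene0.npz")["pixels"][:,:,::-1]
def c(im,x,y,r=25): return cv2.resize(im[y-r:y+r,x-r:x+r],(200,200),interpolation=cv2.INTER_CUBIC)
a=np.hstack([c(t,*p) for p in [(162,228),(110,171),(261,236),(358,230)]])
b=np.hstack([c(t,469,238),c(t,264,144),c(s,343,183),c(s,470,185)])
d=np.hstack([c(s,*p) for p in [(187,229),(277,206),(409,165),(372,215)]])
cv2.imwrite("pics/zoom.png",np.vstack([a,b,d]))
```

```text
(no output)
```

View pics/zoom.png

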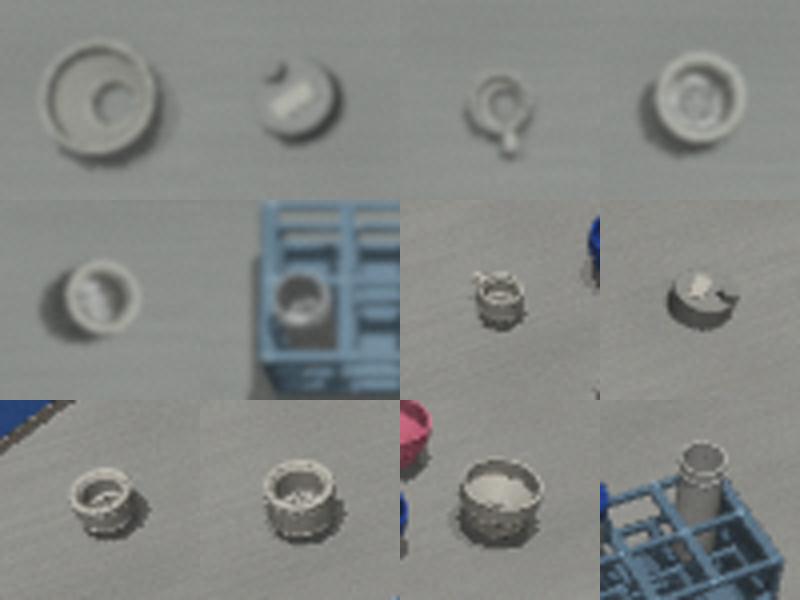

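The parts are clear. The funnel is at (162,228) and the collar at (261,236), with its port pointing toward the robot. The coarse strainer is at (358,230), the fine at (469,238) and the open tube at (264,144). The object at (110,171) is a clutter lid.

```bash
cat > h.py <<'E'
from workcell import bot, imaging, job
import cv2,numpy as np
from scipy.spatial.transform import Rotation as R
def pose(s=None):
    s=s or bot.observe(); T=np.eye(4);T[:3,:3]=R.from_euler('xyz',s["tool_rot"]).as_matrix();T[:3,3]=s["position"];return T
def grab(n):
    T=pose(); f=imaging.grab_frame(n)
    return f["pixels"],f["mtx"],(T@f["mount"] if n=="wrist" else f["cam_to_world"])
def ray(uv,K,C,z):
    d=C[:3,:3]@np.linalg.solve(K,[*uv,1]);o=C[:3,3];return o+d*(z-o[2])/d[2]
def proj(p,K,C):
    q=K@(C[:3,:3].T@(np.asarray(p)-C[:3,3]));return q[:2]/q[2]
def delta(xyz,yaw=np.pi):
    """shift (tool axes, units .25 m) and turn (units of pi) to TCP xyz, tool down at yaw"""
    T=pose();G=R.from_euler('xyz',[np.pi,0,yaw]).as_matrix()
    return (T[:3,:3].T@(np.asarray(xyz)-T[:3,3])/.25).round(4),(R.from_matrix(T[:3,:3].T@G).as_rotvec()/np.pi).round(4)
E
python3 - <<'E'
from h import *
t=np.load("top0.npz");K,C=t["mtx"],t["cam_to_world"];im=t["pixels"]
g=im.astype(float).mean(2)
bg=cv2.medianBlur(g.astype(np.uint8),51).astype(float)
m=((g-bg)>12).astype(np.uint8)
for n,(u,v),z,r in [("collar",(261,236),.032,.0175),("fine",(469,238),.034,.021),("coarse",(358,230),.042,.0255),("funnel",(162,228),.048,.032),("tube",(264,144),.118,.015)]:
    w=22;sub=m[v-w:v+w,u-w:u+w]
    cs,_=cv2.findContours(sub,cv2.RETR_EXTERNAL,cv2.CHAIN_APPROX_NONE);c=max(cs,key=cv2.contourArea)
    (x,y),rr=cv2.minEnclosingCircle(c);e=cv2.fitEllipse(c)
    print(n,(x+u-w,y+v-w),rr,"expect r",r*504/(1.17-z),e[0][0]+u-w,e[0][1]+v-w,e[1],ray((e[0][0]+u-w,e[0][1]+v-w),K,C,z).round(4))
for n,uv,z in [("port",(264,246),.022),("cap1",(304,144),.12),("cap2",(344,144),.12),("dish",(412,185),.012),("cap",(308,192),.013),("flask",(173,165),.02)]:print(n,ray(uv,K,C,z).round(3))
f=imaging.grab_frame("wrist");print(f["mtx"],f["mount"].round(4))
E
```

```text
collar (263.5, 245.5) 1.581238865852356 expect r 7.750439367311073 263.5 245.7142848968506 (0.0, 1.0) [0.4114 0.0937 0.032 ]
fine (470.08536529541016, 236.67073249816895) 9.203417778015137 expect r 9.316901408450706 469.9024353027344 236.49968719482422 (16.42443084716797, 17.545188903808594) [ 0.4219 -0.3761  0.034 ]
coarse (358.0762710571289, 228.22881317138672) 11.011213302612305 expect r 11.393617021276595 358.0812740325928 228.33776664733887 (20.905900955200195, 21.324260711669922) [ 0.4451 -0.1214  0.042 ]
funnel (159.0, 231.0) 2.2361679077148438 expect r 14.374331550802141 158.73677444458008 231.39983367919922 (1.6429972648620605, 4.36837100982666) [0.4473 0.3271 0.048 ]
tube (280.0, 147.5) 11.629803657531738 expect r 7.186311787072243 280.04758071899414 147.06168937683105 (12.411506652832031, 24.340118408203125) [0.6174 0.0487 0.118 ]
port [0.412 0.093 0.022]
cap1 [ 0.623 -0.003  0.12 ]
cap2 [ 0.621 -0.09   0.12 ]
dish [ 0.549 -0.256  0.012]
cap [ 0.537 -0.01   0.013]
flask [0.607 0.307 0.02 ]
[[306.83372501   0.         320.8914811 ]
 [  0.         306.83372501 193.84757393]
 [  0.           0.           1.        ]] [[-9.000e-04 -9.530e-01 -3.029e-01  7.670e-02]
 [ 1.000e+00 -1.100e-03  4.000e-04 -4.000e-04]
 [-7.000e-04 -3.029e-01  9.530e-01  3.080e-02]
 [ 0.000e+00  0.000e+00  0.000e+00  1.000e+00]]
```

carry_out(
  targets=[
    [[0, 0, 0], [0, 0, -0.043], 1],
    [[0, 0, 0], [0, 0, -0.043], 1],
    [[0, 0, 0], [0, 0, -0.043], 1],
    [[-0.04, -0.1, 0.03], [0, 0, 0], 1],
    [[-0.08, -0.2, 0.03], [0, 0, 0], 1],
    [[-0.08, -0.2, 0.03], [0, 0, 0], 1],
    [[-0.08, -0.2, 0.03], [0, 0, 0], 1],
    [[-0.08, -0.2, 0.03], [0, 0, 0], 1],
  ],
)

```text
clock: 1.15
position: [0.3367, 0.3478, 0.367]
tool_rot: [3.142, 0.0, -3.141]
force: [0.8, 0.8, -0.3]
grip_width: 0.0857
```

carry_out(
  targets=[
    [[-0.08, -0.2, 0.03], [0, 0, 0], 1],
    [[-0.08, -0.2, 0.03], [0, 0, 0], 1],
    [[-0.08, -0.2, 0.03], [0, 0, 0], 1],
    [[-0.08, -0.2, 0.03], [0, 0, 0], 1],
    [[-0.06, -0.15, 0.03], [0, 0, 0], 1],
    [[0, -0.1, 0], [0, 0, 0], 1],
    [[0, 0, 0], [0, 0, 0], 1],
    [[0, 0, 0], [0, 0, 0], 1],
  ],
)

```text
clock: 2.15
position: [0.4314, 0.0876, 0.3297]
tool_rot: [3.141, 0.0, -3.141]
force: [-0.1, 0.1, 0.5]
grip_width: 0.0852
```

Run:
```python
from h import *
im,K,C=grab("wrist");np.savez("w1.npz",im=im,K=K,C=C);cv2.imwrite("pics/w1.png",im[:,:,::-1]);s=bot.observe();print(s["position"],s["tool_rot"],s["qpos"],delta([.43,.098,.33]))
```

```text
[0.43135227 0.08787691 0.32975324] [ 3.14127331e+00  1.48880996e-04 -3.14007250e+00] [-0.310016    0.34766602 -0.03155479  2.139419    0.01724456  0.65449251
  1.2189535 ] (array([ 0.0053,  0.0405, -0.001 ]), array([0.0001, 0.    , 0.0005]))
```

View pics/w1.png

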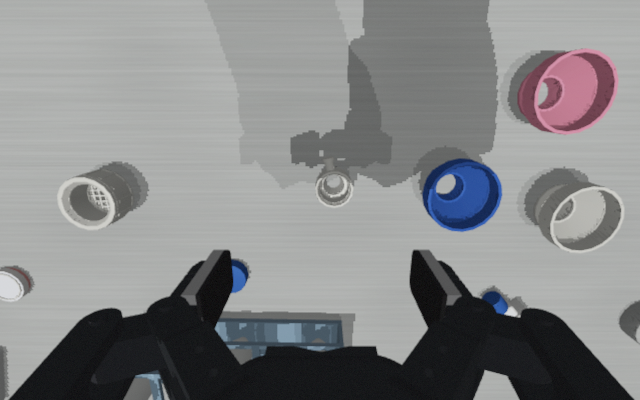

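The wrist view shows the collar at (334,189), the coarse strainer at (87,200), the funnel at (587,217) and the blue and pink decoys. I'll fit the rims in the world plane.

```bash
cat >> h.py <<'E'
from scipy.optimize import least_squares
def rim(im,K,C,c0,z,rin,rout,thr=None,tag=None):
    """centre of a bright rim annulus at height z near world c0: robust circle fit to back-projected bright edge pixels"""
    g=cv2.cvtColor(im,cv2.COLOR_RGB2GRAY).astype(float)
    u0=proj([c0[0],c0[1],z],K,C);w=int(1.9*rout*K[0,0]/abs((C[:3,:3].T@(np.array([c0[0],c0[1],z])-C[:3,3]))[2]))
    vv,uu=np.mgrid[int(u0[1])-w:int(u0[1])+w+1,int(u0[0])-w:int(u0[0])+w+1]
    k=(vv>=0)&(vv<400)&(uu>=0)&(uu<640);vv,uu=vv[k],uu[k];val=g[vv,uu]
    if thr is None: thr=np.percentile(val,80)
    P=np.array([ray(p,K,C,z)[:2] for p in zip(uu[val>thr],vv[val>thr])])
    rm=(rin+rout)/2;c=np.array(c0[:2],float);best=None
    for a in np.arange(-.014,.0141,.001):      # coarse vote of known annulus, then refine
        for b in np.arange(-.014,.0141,.001):
            d=np.hypot(*(P-c-[a,b]).T);n=((d>rin)&(d<rout)).sum()-.5*((d>rout)&(d<rout+.004)).sum()
            if best is None or n>best[0]: best=(n,c+[a,b])
    c=best[1]
    for _ in range(8):
        d=np.hypot(*(P-c).T);Q=P[(d>rin-.0015)&(d<rout+.0015)]
        s=least_squares(lambda q:np.hypot(Q[:,0]-q[0],Q[:,1]-q[1])-q[2],[*c,rm],loss='soft_l1',f_scale=.001).x;c=s[:2]
    return c.round(4),round(s[2],4),len(Q),round(float(thr))
E
python3 - <<'E'
from h import *
d=np.load("w1.npz");im,K,C=d["im"],d["K"],d["C"]
for n,uv,z,ri,ro in [("collar",(334,189),.032,.0153,.0175),("coarse",(87,200),.042,.0205,.0255),("funnel",(587,217),.048,.029,.032)]:
    c0=ray(uv,K,C,z)
    for t in (None,190,205): print(n,c0[:2].round(4),rim(im,K,C,c0,z,ri,ro,t))
print("port",ray((333,164),K,C,.022))
t=np.load("top0.npz");K,C=t["mtx"],t["cam_to_world"];im=t["pixels"]
for n,uv,z,ri,ro in [("tube",(264,143),.118,.0135,.015),("fine",(470,237),.034,.0165,.021),("coarse",(358,228),.042,.0205,.0255),("funnel",(162,228),.048,.029,.032),("collar",(261,236),.032,.0153,.0175)]:
    c0=ray(uv,K,C,z);print("top",n,c0[:2].round(4),rim(im,K,C,c0,z,ri,ro))
E
```

```text
collar [0.4347 0.099 ] (array([0.4358, 0.0985]), np.float64(0.0165), 252, 173)
collar [0.4347 0.099 ] (array([0.4354, 0.0988]), np.float64(0.0162), 93, 190)
collar [0.4347 0.099 ] (array([0.4262, 0.0914]), np.float64(0.0181), 2, 205)
coarse [ 0.4418 -0.1196] (array([ 0.4457, -0.1222]), np.float64(0.0228), 856, 176)
coarse [ 0.4418 -0.1196] (array([ 0.4456, -0.1219]), np.float64(0.0228), 636, 190)
coarse [ 0.4418 -0.1196] (array([ 0.4456, -0.1215]), np.float64(0.0229), 295, 205)
funnel [0.4557 0.3212] (array([0.4594, 0.3221]), np.float64(0.0303), 706, 177)
funnel [0.4557 0.3212] (array([0.4592, 0.3219]), np.float64(0.0303), 462, 190)
funnel [0.4557 0.3212] (array([0.4592, 0.3217]), np.float64(0.0302), 21, 205)
port [0.41375763 0.09821842 0.022     ]
top tube [0.6273 0.0836] (array([0.6291, 0.0731]), np.float64(0.0144), 27, 129)
top fine [ 0.4207 -0.3763] (array([ 0.4223, -0.3765]), np.float64(0.0187), 141, 144)
top coarse [ 0.4459 -0.1213] (array([ 0.4456, -0.1217]), np.float64(0.0228), 189, 143)
top funnel [0.4548 0.32  ] (array([0.4595, 0.3243]), np.float64(0.0303), 146, 142)
top collar [0.4336 0.0993] (array([0.4365, 0.0996]), np.float64(0.0161), 44, 143)
```

carry_out(
  targets=[
    [[-0.017, 0.043, 0], [0, 0, 0], 0.65],
    [[0, 0, 0.1], [0, 0, 0], 0.65],
    [[0, 0, 0.15], [0, 0, 0], 0.65],
    [[0, 0, 0.15], [0, 0, 0], 0.65],
    [[0, 0, 0.12], [0, 0, 0], 0.65],
    [[0, 0, 0.08], [0, 0, 0], 0.65],
    [[0, 0, 0.015], [0, 0, 0], 0.65],
    [[0, 0, 0], [0, 0, 0], 0.65],
  ],
  force=30,
)

```text
clock: 3.2
position: [0.4358, 0.0984, 0.1762]
tool_rot: [3.141, 0.0, -3.14]
force: [-0.7, 0.4, 0.6]
grip_width: 0.0554
```

carry_out(
  targets=[
    [[0, 0, 0], [0, 0, 0], 0],
    [[0, 0, 0], [0, 0, 0], 0],
    [[0, 0, 0], [0, 0, 0], 0],
    [[0, 0, 0], [0, 0, 0], 0],
    [[0, 0, 0], [0, 0, 0], 0],
    [[0, 0, 0], [0, 0, 0], 0],
    [[0, 0, 0], [0, 0, 0], 0],
    [[0, 0, 0], [0, 0, 0], 0],
  ],
)

```text
clock: 4.2
position: [0.4359, 0.098, 0.1767]
tool_rot: [3.141, 0.001, -3.141]
force: [-0.4, -0.5, 8.6]
grip_width: 0.0341
```

carry_out(
  targets=[
    [[0, 0, -0.06], [0, 0, 0], 0],
    [[0, 0, -0.12], [0, 0, 0], 0],
    [[0, 0, -0.17], [0, 0, 0], 0],
    [[0, 0, -0.17], [0, 0, 0], 0],
    [[0, -0.03, -0.17], [0, 0, 0], 0],
    [[-0.12, -0.03, 0], [0, 0, 0], 0],
    [[-0.1, 0, 0], [0, 0, 0], 0],
    [[0, 0, 0], [0, 0, 0], 0],
  ],
)

```text
clock: 5.2
position: [0.4913, 0.0825, 0.3494]
tool_rot: [3.141, 0.001, 3.141]
force: [-0.4, 0.4, 0.3]
grip_width: 0.0343
```

Run:
```python
from h import *
im,K,C=grab("wrist");np.savez("w2.npz",im=im,K=K,C=C);cv2.imwrite("pics/w2.png",im[:,:,::-1]);s=bot.observe();print(s["position"],s["grip_width"],s["force"],C[:3,3], proj([.625,.084,.118],K,C))
```

```text
[0.49040128 0.08264497 0.34909545] 0.03423220663067453 [-0.47544785 -0.42461278 -0.51379052] [0.41439478 0.08193744 0.31852876] [323.54344706 361.75669849]
```

View pics/w2.png

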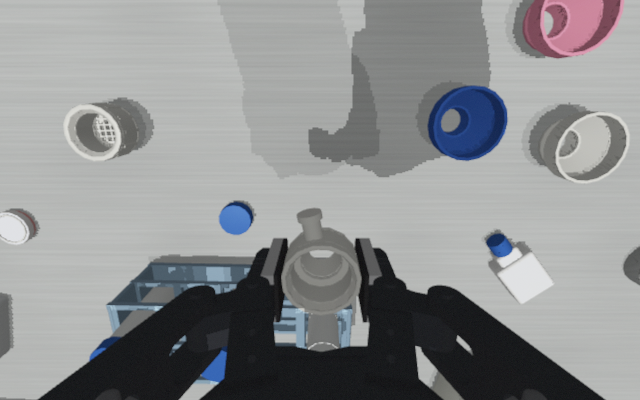

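The collar is held upright in the jaws, with its port at (310,215). The tube's near rim arc just shows at about (323,344). I'll estimate the tube position from several cues.

Run:
```python
from h import *
d=np.load("w2.npz");K,C=d["K"],d["C"];print("wrist near edge+15mm",ray((323,344),K,C,.118)+[.015,0,0])
print("collar rim centre seen",ray((321,281),K,C,.1955-.0),"port",ray((310,215),K,C,.185))
for n,uv in (("top",(264.3,143.6)),("scene",(372.7,205))):
    t=np.load(n+"0.npz");K,C=t["mtx"],t["cam_to_world"];print(n,ray(uv,K,C,.118))
t=np.load("top0.npz");K,C=t["mtx"],t["cam_to_world"];h=cv2.cvtColor(t["pixels"],cv2.COLOR_RGB2HSV)
m=((h[...,0]>100)&(h[...,0]<130)&(h[...,1]>190)).astype(np.uint8)
n,_,st,ce=cv2.connectedComponentsWithStats(m)
for i in range(1,n):
    if 30<st[i,4]<400: print(st[i],ce[i],ray(ce[i],K,C,.117).round(4))
```

```text
wrist near edge+15mm [0.62162989 0.08353462 0.118     ]
collar rim centre seen [0.4960454  0.08196473 0.1955    ] port [0.46741094 0.0768731  0.185     ]
top [0.62589454 0.08291823 0.118     ]
scene [0.63319818 0.08247808 0.118     ]
[593  72  19  20 123] [602.42276423  80.36585366] [ 0.7572 -0.674   0.117 ]
[581  88  17  12  53] [589.32075472  93.83018868] [ 0.726  -0.6408  0.117 ]
[199 224  25  25 288] [209.08333333 235.51041667] [0.4279 0.2002 0.117 ]
```

carry_out(
  targets=[
    [[-0.1, 0, 0], [0, 0, 0], 0],
    [[-0.18, 0, 0], [0, 0, 0], 0],
    [[-0.18, 0, 0], [0, 0, 0], 0],
    [[-0.18, 0, 0], [0, 0, 0], 0],
    [[-0.16, 0, 0], [0, 0, 0], 0],
    [[-0.06, 0, 0], [0, 0, 0], 0],
    [[0, 0, 0], [0, 0, 0], 0],
    [[0, 0, 0], [0, 0, 0], 0],
  ],
)

```text
clock: 6.25
position: [0.7047, 0.0831, 0.3488]
tool_rot: [3.142, -0.001, -3.141]
force: [0.3, 0.6, 0.5]
grip_width: 0.0339
```

Run:
```python
from h import *
im,K,C=grab("wrist");np.savez("w3.npz",im=im,K=K,C=C);cv2.imwrite("pics/w3.png",im[:,:,::-1]);s=bot.observe();print(s["position"],s["grip_width"],s["force"])
c0=[.624,.083];print(proj([*c0,.118],K,C))
for t in (None,170,185,200):print(rim(im,K,C,c0,.118,.0135,.015,t))
```

```text
[0.70473975 0.08307867 0.34887943] 0.03421505596141245 [-0.30099482  0.85390614 -0.51199923]
[321.73929404  90.19587751]
(array([0.629 , 0.0836]), np.float64(0.0141), 238, 177)
(array([0.629 , 0.0835]), np.float64(0.0141), 270, 170)
(array([0.629 , 0.0836]), np.float64(0.0141), 213, 185)
(array([0.629 , 0.0835]), np.float64(0.014), 150, 200)
```

View pics/w3.png

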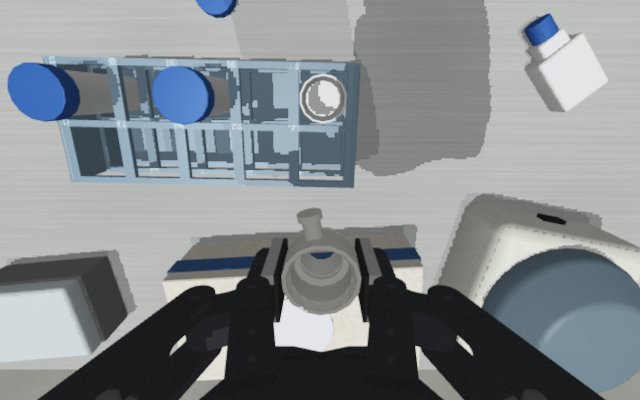

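The open tube's mouth is at (322,98), giving world (0.629, 0.0836). The collar is still upright in the jaws.

carry_out(
  targets=[
    [[0.1, 0, 0], [0, 0, 0], 0],
    [[0.15, 0, 0], [0, 0, 0], 0],
    [[0.054, 0.001, 0], [0, 0, 0], 0],
    [[0, 0, 0.08], [0, 0, 0], 0],
    [[0, 0, 0.1], [0, 0, 0], 0],
    [[0, 0, 0.04], [0, 0, 0], 0],
    [[0, 0, 0.012], [0, 0, 0], 0],
    [[0, 0, 0], [0, 0, 0], 0],
  ],
)

```text
clock: 7.3
position: [0.6297, 0.0832, 0.2911]
tool_rot: [3.141, 0.001, -3.141]
force: [0.3, -1.0, -0.2]
grip_width: 0.0342
```

carry_out(
  targets=[
    [[0, 0, 0.012], [0, 0, 0], 0],
    [[0, 0, 0.008], [0, 0, 0], 0],
    [[0, 0, 0.004], [0, 0, 0], 0],
    [[0, 0, 0], [0, 0, 0], 0],
  ],
)

```text
clock: 7.8
position: [0.6296, 0.0831, 0.2844]
tool_rot: [-3.142, -0.0, -3.141]
force: [-0.4, 0.2, 0.1]
grip_width: 0.0338
```

carry_out(
  targets=[
    [[0, 0, 0.004], [0, 0, 0], 0],
    [[0, 0, 0.004], [0, 0, 0], 0],
    [[0, 0, 0], [0, 0, 0], 0],
  ],
)

```text
clock: 8.18
position: [0.6297, 0.0832, 0.2829]
tool_rot: [3.142, 0.0, -3.141]
force: [-1.9, -0.7, 6.8]
grip_width: 0.034
```

carry_out(
  targets=[
    [[0, 0, 0.004], [0, 0, 0], 0],
    [[0, 0, 0], [0, 0, 0], 0],
  ],
)

```text
clock: 8.43
position: [0.6297, 0.0831, 0.2827]
tool_rot: [3.141, 0.001, -3.141]
force: [-6.8, -0.8, 20.2]
grip_width: 0.034
```

carry_out(
  targets=[
    [[0, 0, -0.006], [0, 0, 0], 0.65],
    [[0, 0, 0], [0, 0, 0], 0.65],
    [[0, 0, 0], [0, 0, 0], 0.65],
    [[0, 0, 0], [0, 0, 0], 0.65],
    [[0, 0, -0.05], [0, 0, 0], 0.65],
    [[0, 0, -0.12], [0, 0, 0], 0.65],
    [[0, 0, -0.12], [0, 0, 0], 0.65],
    [[0, 0, 0], [0, 0, 0], 0.65],
  ],
)

```text
clock: 9.43
position: [0.6301, 0.0832, 0.3586]
tool_rot: [3.141, 0.004, -3.141]
force: [0.5, 1.0, -0.9]
grip_width: 0.0556
```

Run:
```python
from h import *
im,K,C=grab("wrist");cv2.imwrite("pics/w4.png",im[:,:,::-1]);s=bot.observe();print(s["position"],s["force"],delta([.4223,-.3765,.36]))
c0=[.629,.083]
print(proj([*c0,.138],K,C))
for t in (None,170,185):print(rim(im,K,C,c0,.138,.0153,.0175,t))
```

```text
[0.62977837 0.08310931 0.35702738] [ 0.02852691  0.59439576 -0.65287987] (array([ 0.8305, -1.8382, -0.0146]), array([0.0001, 0.0007, 0.0001]))
[321.34304723 214.70873087]
(array([0.6267, 0.0826]), np.float64(0.018), 119, 191)
(array([0.6389, 0.0818]), np.float64(0.0166), 562, 170)
(array([0.6403, 0.0834]), np.float64(0.0158), 281, 185)
```

View pics/w4.png

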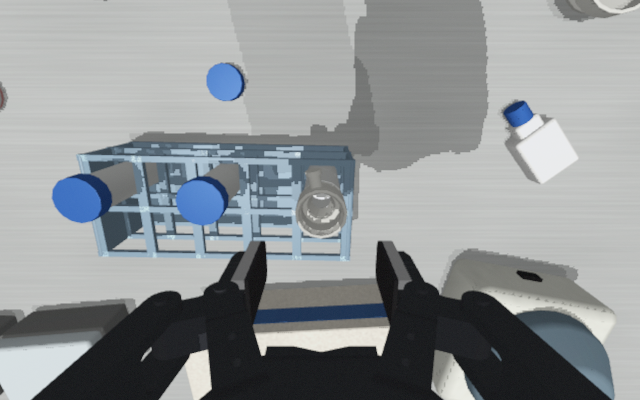

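The collar is seated in the tube, with its rim at (322,212) against a predicted (321,215). Next I go to the fine strainer.

carry_out(
  targets=[
    [[0.05, -0.1, 0], [0, 0, 0], 0.8],
    [[0.083, -0.184, 0], [0, 0, 0], 0.8],
    [[0.083, -0.184, 0], [0, 0, 0], 0.8],
    [[0.083, -0.184, 0], [0, 0, 0], 0.8],
    [[0.083, -0.184, 0], [0, 0, 0], 0.8],
    [[0.083, -0.184, 0], [0, 0, 0], 0.8],
    [[0.083, -0.184, 0], [0, 0, 0], 0.8],
    [[0.083, -0.184, 0], [0, 0, 0], 0.8],
  ],
)

```text
clock: 10.48
position: [0.471, -0.2652, 0.3552]
tool_rot: [3.141, -0.001, -3.141]
force: [0.3, -0.4, 0.4]
grip_width: 0.0684
```

carry_out(
  targets=[
    [[0.083, -0.184, 0], [0, 0, 0], 0.8],
    [[0.083, -0.184, 0], [0, 0, 0], 0.8],
    [[0.033, -0.082, 0], [0, 0, 0], 0.8],
    [[0, 0, 0], [0, 0, 0], 0.8],
    [[0, 0, 0], [0, 0, 0], 0.8],
  ],
)

```text
clock: 11.1
position: [0.4227, -0.3757, 0.3551]
tool_rot: [3.141, -0.0, -3.14]
force: [-0.8, -1.4, -0.2]
grip_width: 0.0682
```

Run:
```python
from h import *
im,K,C=grab("wrist");cv2.imwrite("pics/w5.png",im[:,:,::-1]);s=bot.observe();print(s["position"],s["tool_rot"],s["qpos"])
c0=[.4223,-.3765];print(proj([*c0,.034],K,C))
for t in (None,190,205):
    r=rim(im,K,C,c0,.034,.0165,.021,t);print(r,delta([*r[0],.176]))
```

```text
[ 0.42283666 -0.37547838  0.35524404] [ 3.14094132e+00 -1.71609485e-04 -3.13984651e+00] [ 0.58828296  0.48694566  0.04571037  1.81124992 -0.0291698   0.8445631
  2.22061361]
[320.37814648 178.60911583]
(array([ 0.4238, -0.377 ]), np.float64(0.0189), 399, 171) (array([-0.004 , -0.0066,  0.717 ]), array([ 0.0002, -0.0001,  0.0006]))
(array([ 0.4231, -0.3769]), np.float64(0.0187), 164, 190) (array([-0.0012, -0.0062,  0.717 ]), array([ 0.0002, -0.0001,  0.0006]))
(array([ 0.423 , -0.3769]), np.float64(0.0186), 39, 205) (array([-0.0008, -0.0062,  0.717 ]), array([ 0.0002, -0.0001,  0.0006]))
```

carry_out(
  targets=[
    [[-0.002, -0.006, 0.06], [0, 0, 0], 0.8],
    [[0, 0, 0.15], [0, 0, 0], 0.8],
    [[0, 0, 0.15], [0, 0, 0], 0.8],
    [[0, 0, 0.15], [0, 0, 0], 0.8],
    [[0, 0, 0.12], [0, 0, 0], 0.8],
    [[0, 0, 0.06], [0, 0, 0], 0.8],
    [[0, 0, 0.02], [0, 0, 0], 0.8],
    [[0, 0, 0], [0, 0, 0], 0.8],
  ],
)

```text
clock: 12.15
position: [0.423, -0.378, 0.1783]
tool_rot: [-3.141, 0.0, -3.141]
force: [0.3, 0.4, 0.9]
grip_width: 0.0683
```

carry_out(
  targets=[
    [[0, 0, 0], [0, 0, 0], 0],
    [[0, 0, 0], [0, 0, 0], 0],
    [[0, 0, 0], [0, 0, 0], 0],
    [[0, 0, 0], [0, 0, 0], 0],
    [[0, 0, 0], [0, 0, 0], 0],
    [[0, 0, 0], [0, 0, 0], 0],
  ],
)

```text
clock: 12.9
position: [0.4231, -0.3782, 0.1789]
tool_rot: [-3.141, 0.001, -3.141]
force: [-0.4, 0.2, 7.6]
grip_width: 0.0416
```

carry_out(
  targets=[
    [[0, 0, -0.06], [0, 0, 0], 0],
    [[0, 0, -0.15], [0, 0, 0], 0],
    [[0, 0, -0.18], [0, 0, 0], 0],
    [[0, 0, -0.18], [0, 0, 0], 0],
    [[0, 0, -0.16], [0, 0, 0], 0],
    [[-0.04, 0.1, 0], [0, 0, 0], 0],
    [[-0.083, 0.184, 0], [0, 0, 0], 0],
    [[-0.083, 0.184, 0], [0, 0, 0], 0],
  ],
)

```text
clock: 13.9
position: [0.4744, -0.2597, 0.3618]
tool_rot: [-3.141, 0.001, 3.141]
force: [1.0, -0.0, -0.1]
grip_width: 0.0419
```

carry_out(
  targets=[
    [[-0.083, 0.184, 0], [0, 0, 0], 0],
    [[-0.083, 0.184, 0], [0, 0, 0], 0],
    [[-0.083, 0.184, 0], [0, 0, 0], 0],
    [[-0.083, 0.184, 0], [0, 0, 0], 0],
    [[-0.083, 0.184, 0], [0, 0, 0], 0],
    [[-0.083, 0.184, 0], [0, 0, 0], 0],
    [[-0.083, 0.184, 0], [0, 0, 0], 0],
    [[0, 0, 0], [0, 0, 0], 0],
  ],
)

```text
clock: 14.9
position: [0.6198, 0.0653, 0.3613]
tool_rot: [3.14, 0.001, -3.136]
force: [-0.9, -0.8, 0.4]
grip_width: 0.0418
```

Run:
```python
from h import *
im,K,C=grab("wrist");np.savez("w6.npz",im=im,K=K,C=C);s=bot.observe();print(s["position"],s["grip_width"],s["force"]);p=s["position"]
print(delta([.6297,.0832,.32]))
for t in (None,150,170,190): print(rim(im,K,C,p,p[2]-.1785+.034,.0165,.021,t))
im2,K2,C2=grab("scene");u=proj([p[0],p[1],p[2]-.16],K2,C2).astype(int);print(u)
a=cv2.resize(im[200:380,180:460],(560,360));b=cv2.resize(im2[max(0,u[1]-45):u[1]+45,u[0]-30:u[0]+30],(240,360),interpolation=cv2.INTER_CUBIC)
cv2.imwrite("pics/w6.png",np.hstack([a,b])[:,:,::-1])
```

```text
[0.61932535 0.06277247 0.36121268] 0.04150032981979561 [-0.30885116 -0.81137632 -0.4036913 ]
(array([-0.0417,  0.0815,  0.1649]), array([0.0001, 0.0001, 0.001 ]))
(array([0.637 , 0.0715]), np.float64(0.0179), 789, 147)
(array([0.6371, 0.0715]), np.float64(0.0179), 777, 150)
(array([0.6349, 0.0719]), np.float64(0.0186), 790, 170)
(array([0.6319, 0.0772]), np.float64(0.0193), 553, 190)
[366 180]
```

View pics/w6.png

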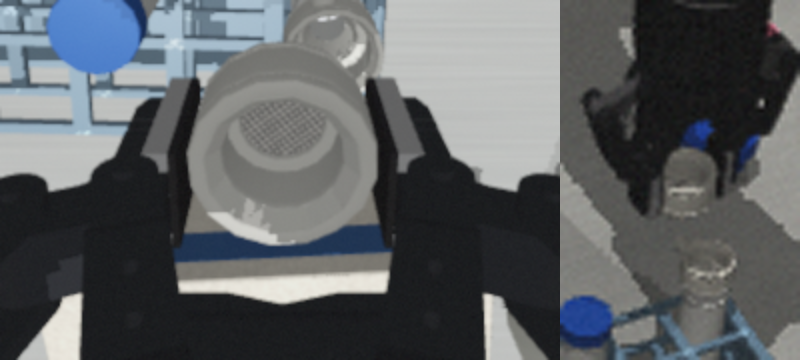

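The fine strainer is held upright and centred, with its mesh floor visible and its rim centre at about (321,282).

carry_out(
  targets=[
    [[-0.042, 0.08, 0], [0, 0, 0], 0],
    [[0, 0.0015, 0], [0, 0, 0], 0],
    [[0, 0, 0.06], [0, 0, 0], 0],
    [[0, 0, 0.08], [0, 0, 0], 0],
    [[0, 0, 0.04], [0, 0, 0], 0],
    [[0, 0, 0.02], [0, 0, 0], 0],
    [[0, 0, 0.016], [0, 0, 0], 0],
    [[0, 0, 0], [0, 0, 0], 0],
  ],
)

```text
clock: 16.0
position: [0.6299, 0.0815, 0.3065]
tool_rot: [3.142, 0.0, -3.141]
force: [0.5, 0.2, 0.2]
grip_width: 0.0417
```

carry_out(
  targets=[
    [[0, 0, 0.004], [0, 0, 0], 0],
    [[0, 0, 0.004], [0, 0, 0], 0],
    [[0, 0, 0], [0, 0, 0], 0],
  ],
)

```text
clock: 16.38
position: [0.63, 0.0816, 0.305]
tool_rot: [3.141, 0.001, -3.141]
force: [-1.5, 0.1, 6.6]
grip_width: 0.0415
```

carry_out(
  targets=[
    [[0, 0.006, 0], [0, 0, 0], 0],
    [[0, 0, 0.004], [0, 0, 0], 0],
    [[0, 0, 0], [0, 0, 0], 0],
  ],
)

```text
clock: 16.75
position: [0.6302, 0.0826, 0.3048]
tool_rot: [-3.141, 0.002, 3.142]
force: [-3.8, -2.7, 16.4]
grip_width: 0.0417
```

carry_out(
  targets=[
    [[0, -0.003, -0.006], [0, 0, 0], 0.8],
    [[0, 0, 0], [0, 0, 0], 0.8],
    [[0, 0, 0], [0, 0, 0], 0.8],
    [[0, 0, 0], [0, 0, 0], 0.8],
    [[0, 0, -0.05], [0, 0, 0], 0.8],
    [[0, 0, -0.12], [0, 0, 0], 0.8],
    [[0, 0, -0.12], [0, 0, 0], 0.8],
    [[0, 0, 0], [0, 0, 0], 0.8],
  ],
)

```text
clock: 17.75
position: [0.6303, 0.0823, 0.3805]
tool_rot: [3.141, 0.004, -3.141]
force: [-0.2, 0.1, -1.2]
grip_width: 0.0688
```

Run:
```python
from h import *
im,K,C=grab("wrist");s=bot.observe();print(s["position"],delta([.4456,-.1219,.38]))
u=proj([.6299,.083,.16],K,C).astype(int);print(u)
im2,K2,C2=grab("scene");v=proj([.63,.083,.14],K2,C2).astype(int)
a=cv2.resize(im[u[1]-60:u[1]+60,u[0]-60:u[0]+60],(400,400));b=cv2.resize(im2[v[1]-30:v[1]+30,v[0]-30:v[0]+30],(400,400),interpolation=cv2.INTER_CUBIC)
cv2.imwrite("pics/w7.png",np.hstack([a,b])[:,:,::-1])
```

```text
[0.62999239 0.08226416 0.37897848] (array([ 0.7379, -0.8164, -0.006 ]), array([0.0001, 0.0007, 0.0001]))
[322 215]
```

View pics/w7.png

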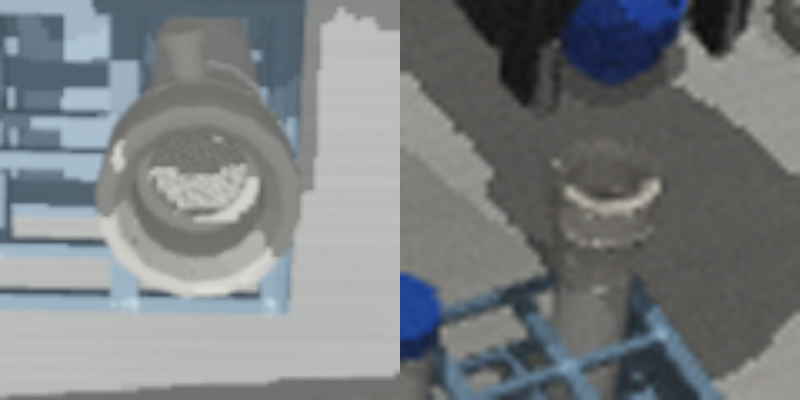

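The fine strainer is seated upright on the collar and centred as predicted. Next is the coarse one.

carry_out(
  targets=[
    [[0.08, -0.09, 0], [0, 0, 0], 1],
    [[0.125, -0.138, 0], [0, 0, 0], 1],
    [[0.125, -0.138, 0], [0, 0, 0], 1],
    [[0.125, -0.138, 0], [0, 0, 0], 1],
    [[0.125, -0.138, 0], [0, 0, 0], 1],
    [[0.125, -0.138, 0.1], [0, 0, 0], 1],
    [[0.033, -0.036, 0.1], [0, 0, 0], 1],
    [[0, 0, 0], [0, 0, 0], 1],
  ],
)

```text
clock: 18.85
position: [0.4446, -0.1223, 0.3263]
tool_rot: [3.141, -0.003, 3.141]
force: [0.2, 0.5, 0.6]
grip_width: 0.0852
```

Run:
```python
from h import *
import time
bot.observe()
im,K,C=grab("wrist");s=bot.observe();print(s["position"],s["qd"].round(3))
c0=[.4456,-.1219]
for t in (None,190,205):
    r=rim(im,K,C,c0,.042,.0205,.0255,t);print(r,delta([*r[0],.182]))
```

```text
[ 0.44554153 -0.12166745  0.32726313] [-0.018 -0.017 -0.003 -0.029 -0.001  0.01  -0.004]
(array([ 0.446 , -0.1223]), np.float64(0.0229), 489, 166) (array([-0.0027, -0.0027,  0.581 ]), array([ 0.0001, -0.0005,  0.    ]))
(array([ 0.4457, -0.1222]), np.float64(0.0229), 212, 190) (array([-0.0015, -0.0023,  0.5811]), array([ 0.0001, -0.0005,  0.    ]))
(array([ 0.4466, -0.1216]), np.float64(0.0215), 22, 205) (array([-5.10e-03,  1.00e-04,  5.81e-01]), array([ 0.0001, -0.0005,  0.    ]))
```

carry_out(
  targets=[
    [[-0.002, -0.003, 0.06], [0, 0, 0], 1],
    [[0, 0, 0.14], [0, 0, 0], 1],
    [[0, 0, 0.14], [0, 0, 0], 1],
    [[0, 0, 0.13], [0, 0, 0], 1],
    [[0, 0, 0.08], [0, 0, 0], 1],
    [[0, 0, 0.03], [0, 0, 0], 1],
    [[0, 0, 0], [0, 0, 0], 1],
    [[0, 0, 0], [0, 0, 0], 0.3],
  ],
)

```text
clock: 19.9
position: [0.4463, -0.1225, 0.1831]
tool_rot: [-3.141, 0.001, -3.141]
force: [-1.1, -0.8, 0.6]
grip_width: 0.0699
```

carry_out(
  targets=[
    [[0, 0, 0], [0, 0, 0], 0],
    [[0, 0, 0], [0, 0, 0], 0],
    [[0, 0, 0], [0, 0, 0], 0],
    [[0, 0, 0], [0, 0, 0], 0],
    [[0, 0, 0], [0, 0, 0], 0],
    [[0, 0, 0], [0, 0, 0], 0],
  ],
)

```text
clock: 20.65
position: [0.4462, -0.1226, 0.1831]
tool_rot: [-3.141, 0.001, -3.141]
force: [-0.7, -0.3, 8.3]
grip_width: 0.0494
```

carry_out(
  targets=[
    [[0, 0, -0.06], [0, 0, 0], 0],
    [[0, 0, -0.15], [0, 0, 0], 0],
    [[0, 0, -0.18], [0, 0, 0], 0],
    [[0, 0, -0.18], [0, 0, 0], 0],
    [[0, 0, -0.16], [0, 0, 0], 0],
    [[0, 0, -0.08], [0, 0, 0], 0],
    [[-0.06, 0.07, 0], [0, 0, 0], 0],
    [[-0.12, 0.13, 0], [0, 0, 0], 0],
  ],
)

```text
clock: 21.65
position: [0.4906, -0.073, 0.3867]
tool_rot: [-3.141, 0.001, 3.139]
force: [0.4, -0.5, -1.0]
grip_width: 0.0495
```

carry_out(
  targets=[
    [[-0.12, 0.135, 0], [0, 0, 0], 0],
    [[-0.12, 0.135, 0], [0, 0, 0], 0],
    [[-0.12, 0.135, 0], [0, 0, 0], 0],
    [[-0.12, 0.135, 0], [0, 0, 0], 0],
    [[-0.07, 0.08, 0], [0, 0, 0], 0],
    [[0, 0, 0], [0, 0, 0], 0],
    [[0, 0, 0], [0, 0, 0], 0],
  ],
)

```text
clock: 22.52
position: [0.6279, 0.0818, 0.3856]
tool_rot: [-3.141, 0.0, 3.142]
force: [-0.1, -0.8, -0.7]
grip_width: 0.0494
```

Run:
```python
from h import *
im,K,C=grab("wrist");s=bot.observe();print(s["position"],s["grip_width"],s["force"]);p=s["position"]
print(delta([.6299,.083,.347]))
im2,K2,C2=grab("scene");u=proj([p[0],p[1],p[2]-.18],K2,C2).astype(int)
a=cv2.resize(im[180:380,180:460],(560,400));b=cv2.resize(im2[u[1]-50:u[1]+50,u[0]-30:u[0]+30],(240,400),interpolation=cv2.INTER_CUBIC)
cv2.imwrite("pics/w8.png",np.hstack([a,b])[:,:,::-1])
```

```text
[0.62787735 0.08161912 0.38561377] 0.04920072358675985 [-0.22067627 -0.36303898 -0.0529097 ]
(array([-0.0081,  0.0056,  0.1545]), array([-0.0001,  0.    , -0.0002]))
```

View pics/w8.png

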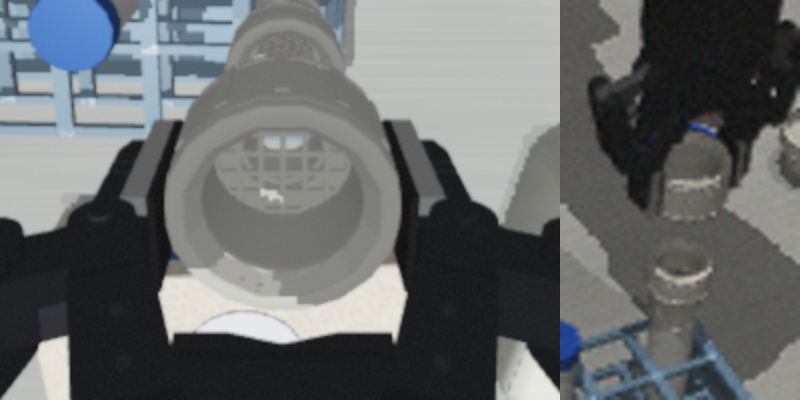

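The coarse strainer (wide grid floor) is held upright and centred, with the fine strainer directly below it. I'll lower it.

carry_out(
  targets=[
    [[-0.008, 0.006, 0], [0, 0, 0], 0],
    [[0, 0, 0.06], [0, 0, 0], 0],
    [[0, 0, 0.07], [0, 0, 0], 0],
    [[0, 0, 0.04], [0, 0, 0], 0],
    [[0, 0, 0.02], [0, 0, 0], 0],
    [[0, 0, 0.014], [0, 0, 0], 0],
    [[0, 0, 0.008], [0, 0, 0], 0],
    [[0, 0, 0], [0, 0, 0], 0],
  ],
)

```text
clock: 23.62
position: [0.6304, 0.084, 0.3321]
tool_rot: [-3.142, 0.0, -3.141]
force: [0.5, -0.4, 0.4]
grip_width: 0.0493
```

carry_out(
  targets=[
    [[0, 0, 0.004], [0, 0, 0], 0],
    [[0, 0, 0], [0, 0, 0], 0],
  ],
)

```text
clock: 23.88
position: [0.6305, 0.0839, 0.3313]
tool_rot: [3.142, 0.001, -3.141]
force: [0.6, -1.0, 4.4]
grip_width: 0.0491
```

carry_out(
  targets=[
    [[0, -0.003, 0.004], [0, 0, 0], 0],
    [[0, 0, 0], [0, 0, 0], 0],
  ],
)

```text
clock: 24.12
position: [0.6306, 0.0837, 0.3311]
tool_rot: [3.141, 0.001, -3.141]
force: [-2.4, 1.7, 14.8]
grip_width: 0.0493
```

carry_out(
  targets=[
    [[0, 0, -0.005], [0, 0, 0], 1],
    [[0, 0, 0], [0, 0, 0], 1],
    [[0, 0, 0], [0, 0, 0], 1],
    [[0, 0, 0], [0, 0, 0], 1],
    [[0, 0, -0.05], [0, 0, 0], 1],
    [[0, 0, -0.12], [0, 0, 0], 1],
    [[0, 0, -0.12], [0, 0, 0], 1],
    [[0, 0, 0], [0, 0, 0], 1],
  ],
)

```text
clock: 25.12
position: [0.6308, 0.0833, 0.4069]
tool_rot: [3.141, 0.004, -3.141]
force: [-0.1, -0.0, 0.3]
grip_width: 0.085
```

Run:
```python
from h import *
im,K,C=grab("wrist");s=bot.observe();print(s["position"],delta([.4593,.322,.36]))
u=proj([.63,.0835,.19],K,C).astype(int);print(u)
im2,K2,C2=grab("scene");v=proj([.63,.083,.15],K2,C2).astype(int)
a=cv2.resize(im[u[1]-80:u[1]+80,u[0]-80:u[0]+80],(400,400));b=cv2.resize(im2[v[1]-35:v[1]+35,v[0]-35:v[0]+35],(400,400),interpolation=cv2.INTER_CUBIC)
cv2.imwrite("pics/w9.png",np.hstack([a,b])[:,:,::-1])
```

```text
[0.6304777  0.08325995 0.40522976] (array([0.6848, 0.9551, 0.1798]), array([0.0001, 0.0007, 0.0001]))
[321 217]
```

View pics/w9.png

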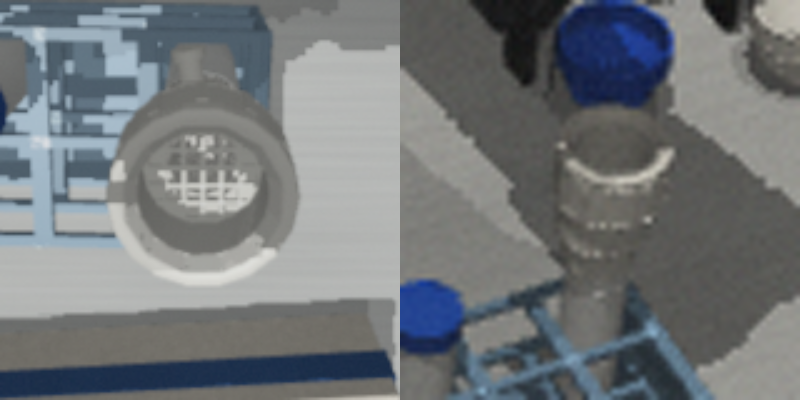

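The coarse strainer is seated and upright on the stack. Next is the white funnel.

carry_out(
  targets=[
    [[0.06, 0.085, 0], [0, 0, 0], 1],
    [[0.12, 0.165, 0], [0, 0, 0], 1],
    [[0.12, 0.165, 0.02], [0, 0, 0], 1],
    [[0.12, 0.165, 0.06], [0, 0, 0], 1],
    [[0.12, 0.165, 0.08], [0, 0, 0], 1],
    [[0.1, 0.15, 0.08], [0, 0, 0], 1],
    [[0.045, 0.06, 0.04], [0, 0, 0], 1],
    [[0, 0, 0], [0, 0, 0], 1],
  ],
)

```text
clock: 26.22
position: [0.4584, 0.3225, 0.3328]
tool_rot: [-3.141, -0.001, -3.139]
force: [0.8, -0.4, 1.2]
grip_width: 0.0855
```

Run:
```python
from h import *
im,K,C=grab("wrist");s=bot.observe();print(s["position"],s["qd"].round(3))
c0=[.4593,.322]
for t in (None,180,190,205):
    r=rim(im,K,C,c0,.048,.029,.032,t);print(r,delta([*r[0],.19]))
```

```text
[0.45929531 0.32151129 0.33341881] [ 0.026 -0.015  0.014 -0.007  0.001  0.004  0.005]
(array([0.459 , 0.3216]), np.float64(0.0306), 403, 173) (array([0.001 , 0.0009, 0.5737]), array([-0.0003, -0.0001,  0.0002]))
(array([0.4589, 0.3217]), np.float64(0.0304), 327, 180) (array([0.0014, 0.0013, 0.5737]), array([-0.0003, -0.0001,  0.0002]))
(array([0.4588, 0.3218]), np.float64(0.0304), 229, 190) (array([0.0018, 0.0017, 0.5737]), array([-0.0003, -0.0001,  0.0002]))
(array([0.4591, 0.3218]), np.float64(0.0301), 87, 205) (array([0.0006, 0.0017, 0.5737]), array([-0.0003, -0.0001,  0.0002]))
```

carry_out(
  targets=[
    [[0, 0.001, 0.06], [0, 0, 0], 1],
    [[0, 0, 0.14], [0, 0, 0], 1],
    [[0, 0, 0.14], [0, 0, 0], 1],
    [[0, 0, 0.13], [0, 0, 0], 1],
    [[0, 0, 0.08], [0, 0, 0], 1],
    [[0, 0, 0.024], [0, 0, 0], 1],
    [[0, 0, 0], [0, 0, 0], 1],
    [[0, 0, 0], [0, 0, 0], 0.6],
  ],
)

```text
clock: 27.28
position: [0.4594, 0.3221, 0.191]
tool_rot: [3.141, 0.001, 3.142]
force: [-0.0, 0.5, -0.3]
grip_width: 0.0696
```

carry_out(
  targets=[
    [[0, 0, 0], [0, 0, 0], 0],
    [[0, 0, 0], [0, 0, 0], 0],
    [[0, 0, 0], [0, 0, 0], 0],
    [[0, 0, 0], [0, 0, 0], 0],
    [[0, 0, 0], [0, 0, 0], 0],
  ],
)

```text
clock: 27.9
position: [0.4594, 0.3221, 0.1913]
tool_rot: [3.141, 0.001, -3.141]
force: [0.7, -2.1, 8.2]
grip_width: 0.064
```

carry_out(
  targets=[
    [[0, 0, -0.06], [0, 0, 0], 0],
    [[0, 0, -0.14], [0, 0, 0], 0],
    [[0, 0, -0.18], [0, 0, 0], 0],
    [[0, 0, -0.18], [0, 0, 0], 0],
    [[0, 0, -0.18], [0, 0, 0], 0],
    [[0, 0, -0.12], [0, 0, 0], 0],
    [[0, 0, -0.06], [0, 0, 0], 0],
    [[-0.06, -0.085, 0], [0, 0, 0], 0],
  ],
)

```text
clock: 28.9
position: [0.4733, 0.302, 0.4215]
tool_rot: [3.14, 0.001, -3.138]
force: [0.7, -0.8, -1.3]
grip_width: 0.0634
```

carry_out(
  targets=[
    [[-0.1, -0.14, 0], [0, 0, 0], 0],
    [[-0.11, -0.155, 0], [0, 0, 0], 0],
    [[-0.11, -0.155, 0], [0, 0, 0], 0],
    [[-0.11, -0.155, 0], [0, 0, 0], 0],
    [[-0.1, -0.14, 0], [0, 0, 0], 0],
    [[-0.06, -0.085, 0], [0, 0, 0], 0],
    [[-0.02, -0.03, 0], [0, 0, 0], 0],
    [[0, 0, 0], [0, 0, 0], 0],
  ],
)

```text
clock: 29.9
position: [0.6264, 0.0863, 0.4199]
tool_rot: [3.141, -0.001, -3.141]
force: [0.1, 0.2, -0.7]
grip_width: 0.0641
```

Run:
```python
from h import *
im,K,C=grab("wrist");s=bot.observe();print(s["position"],s["grip_width"],s["force"]);p=s["position"]
print(delta([.6302,.0834,.385]))
im2,K2,C2=grab("scene");u=proj([p[0],p[1],p[2]-.19],K2,C2).astype(int)
a=cv2.resize(im[180:380,180:460],(560,400));b=cv2.resize(im2[u[1]-50:u[1]+50,u[0]-30:u[0]+30],(240,400),interpolation=cv2.INTER_CUBIC)
cv2.imwrite("pics/w10.png",np.hstack([a,b])[:,:,::-1])
```

```text
[0.62617377 0.08693778 0.42006381] 0.06384202251123564 [-1.5166134   0.61398716 -0.30830198]
(array([-0.0162, -0.0142,  0.1402]), array([ 0.0001, -0.0002,  0.0004]))
```

View pics/w10.png

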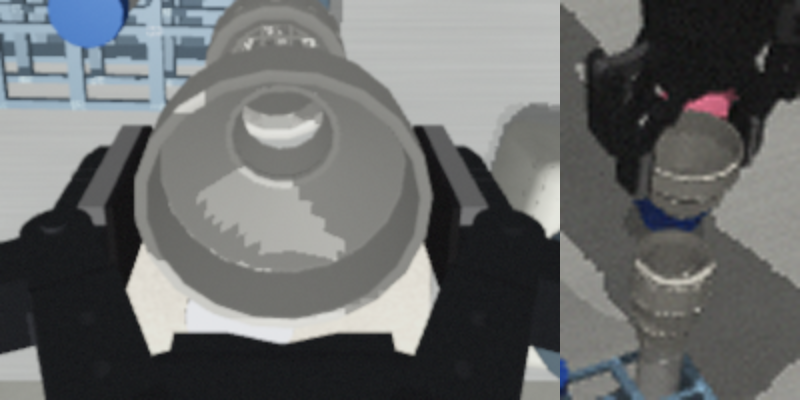

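The white funnel is held upright and centred, with the stack intact below it. I'll lower it.

carry_out(
  targets=[
    [[-0.016, -0.013, 0], [0, 0, 0], 0],
    [[0, 0, 0.05], [0, 0, 0], 0],
    [[0, 0, 0.06], [0, 0, 0], 0],
    [[0, 0, 0.04], [0, 0, 0], 0],
    [[0, 0, 0.025], [0, 0, 0], 0],
    [[0, 0, 0.015], [0, 0, 0], 0],
    [[0, 0, 0.006], [0, 0, 0], 0],
    [[0, 0, 0], [0, 0, 0], 0],
  ],
)

```text
clock: 31.0
position: [0.6307, 0.0828, 0.3714]
tool_rot: [3.142, 0.0, -3.141]
force: [0.5, -0.2, -0.1]
grip_width: 0.0638
```

carry_out(
  targets=[
    [[0, 0, 0.004], [0, 0, 0], 0],
    [[0, 0, 0], [0, 0, 0], 0],
  ],
)

```text
clock: 31.25
position: [0.6306, 0.0827, 0.3703]
tool_rot: [3.142, 0.0, -3.141]
force: [1.3, -0.9, -0.2]
grip_width: 0.0638
```

carry_out(
  targets=[
    [[0, 0.002, 0.004], [0, 0, 0], 0],
    [[0, 0, 0.002], [0, 0, 0], 0],
    [[0, 0, 0], [0, 0, 0], 0],
  ],
)

```text
clock: 31.62
position: [0.6309, 0.0831, 0.3694]
tool_rot: [3.142, 0.001, -3.141]
force: [-0.5, -1.3, 7.6]
grip_width: 0.0636
```

carry_out(
  targets=[
    [[0, 0, 0.003], [0, 0, 0], 0],
    [[0, 0, 0], [0, 0, 0], 0],
  ],
)

```text
clock: 31.88
position: [0.6311, 0.0832, 0.3693]
tool_rot: [3.141, 0.003, -3.141]
force: [-1.0, -0.8, 12.8]
grip_width: 0.0634
```

carry_out(
  targets=[
    [[0, 0, -0.004], [0, 0, 0], 1],
    [[0, 0, 0], [0, 0, 0], 1],
    [[0, 0, 0], [0, 0, 0], 1],
    [[0, 0, 0], [0, 0, 0], 1],
    [[0, 0, -0.05], [0, 0, 0], 1],
    [[0, 0, -0.12], [0, 0, 0], 1],
    [[0, 0, -0.16], [0, 0, 0], 1],
    [[0, 0, 0], [0, 0, 0], 1],
  ],
)

```text
clock: 32.88
position: [0.631, 0.0832, 0.4553]
tool_rot: [3.141, 0.005, -3.141]
force: [-0.4, 0.7, -1.0]
grip_width: 0.0855
```

Run:
```python
from h import *
im,K,C=grab("wrist");s=bot.observe();print(s["position"],s["force"])
print(rim(im,K,C,[.631,.083],.226,.029,.032),proj([.631,.083,.226],K,C))
im2,K2,C2=grab("scene");v=proj([.63,.083,.16],K2,C2).astype(int)
im3,K3,C3=grab("top");t=np.load("top0.npz")["pixels"]
for n,(a,b) in {"dish":(412,185),"cap":(308,192),"flask":(174,168)}.items(): print(n,"mean change",np.abs(im3[b-15:b+15,a-15:a+15].astype(int)-t[b-15:b+15,a-15:a+15]).mean().round(1))
a=cv2.resize(im,(480,300));b=cv2.resize(im2[v[1]-40:v[1]+40,v[0]-32:v[0]+32],(240,300),interpolation=cv2.INTER_CUBIC)
cv2.imwrite("pics/w11.png",np.vstack([np.hstack([a,b]),cv2.resize(im3[100:260,100:484],(720,300))])[:,:,::-1])
```

```text
[0.63069365 0.08323224 0.45331808] [-0.33901688 -0.75298811 -0.9406227 ]
(array([0.6271, 0.0826]), np.float64(0.0324), 355, 177) [321.13334418 211.23941403]
dish mean change 18.2
cap mean change 35.6
flask mean change 19.0
```

View pics/w11.png

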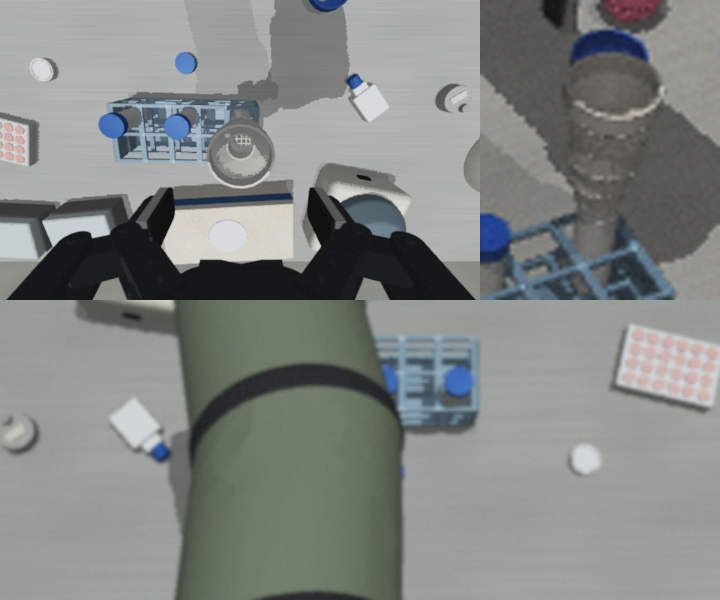

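The stack is complete and upright, and the flask, dish and cap look in place. The rim fit came out about 4 mm off in x, so I'll check once with the predicted rim and flange outlines overlaid.

Run:
```python
from h import *
o=[]
for n in ("wrist","scene"):
    im,K,C=grab(n);im=im.copy();f=5 if n=="scene" else 2.5;cu=proj([.631,.083,.20 if n=="scene" else .226],K,C);w=int(200/f)
    x0,y0=int(cu[0])-w,int(cu[1])-w;c=cv2.resize(im[y0:y0+2*w,x0:x0+2*w],(400,400),interpolation=cv2.INTER_CUBIC)
    for z,r,col in ((.226,.032,(255,0,0)),(.19,.0255,(0,255,0)),(.16,.021,(0,0,255))):
        P=np.array([(proj([.6303+r*np.cos(a),.0832+r*np.sin(a),z],K,C)-[x0,y0])*400/(2*w) for a in np.linspace(0,6.283,60)])
        cv2.polylines(c,[P.astype(np.int32)],True,col,1)
    o.append(c)
cv2.imwrite("pics/w12.png",np.hstack(o)[:,:,::-1])
```

```text
(no output)
```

View pics/w12.png

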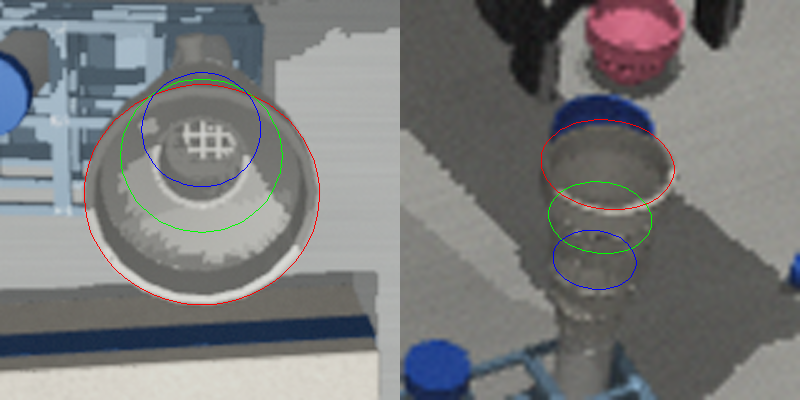

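In both views the drawn rim outline (red) lies on the funnel's rim, so the fit's offset was a shading error. The funnel is at seated height and upright.

```bash
python3 -c "
from workcell import job
print(job.job_done())"
```

```text
the job is handed in; nothing more can be done
None
```

The straining stack is built on the open tube in the order asked: collar, fine strainer, coarse strainer, white funnel. I handed the job in after about 33 s of robot time, with the gripper open and clear of the stack.

- **Seating:** each piece stopped within about 0.5 mm of its calculated seated height. I pressed each one home with about 13–20 N before letting go.
- **Final views:** the last wrist and scene pictures show the stack upright, with the predicted rim outline lying on the funnel's rim.
- **Left alone:** I never handled the flask, dish, loose cap or the look-alike funnels. The flask, dish and cap look unmoved in the last pictures.

Two checks did not agree:
- **Automatic rim fit:** on the placed funnel it was about 4 mm off in x. I put this down to shading, because the overlay matched.
- **Top-camera comparison:** the before/after check of the flask, dish and cap showed changes, and the arm and its shadow were in that view. I relied on looking at the pictures instead.

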